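Load the label-roll carrier and lift it

TASK

Fill the empty pin of the blue two-pin carrier with the one of the two loose white label rolls whose core goes all the way down on it; the other roll's core is too narrow and stops on the pin's nose (do not force it), so put that roll into the red reject bin. Then lift the loaded carrier by the middle of its black grip, keeping it level with both rolls seated on their pins, and finish holding it level and still in the air, well over 10 cm clear of the bench. Leave the other things on the bench where they are.

Things in the scene. Friction and masses are not known exactly. Their poses are not given: they have to be found in the camera images.
- carrier: loose blue steel carrier for label rolls, 0.45 kg: base 88 (x) by 264 mm (y, long axis). Origin: centre of the underside. Base's upper face at z = 8 mm, long edges folded up to 14 mm. In the middle a bow with a grip; near each end an upright steel pin, 21 mm diameter, 50 mm tall above the base, its top 14 mm a bullet nose narrowing to 8 mm
- grip (a point): centre of the carrier's black moulded grip, 108 mm above the carrier's origin: a bar 74 mm long along the carrier's x, 16 mm thick along the carrier's y, 22 mm tall, held by an 8 mm steel rod at 27 mm either side of the centre; open from above and on both long faces
- empty_pin (a point): foot of the pin that is empty at the start, on its axis, at the base's upper face; 92 mm from the carrier's centre along its +y. A matching roll is seated when its underside lies on the base here. There is most room for a gripper that closes across the carrier (along the carrier's x)
- loaded_pin (a point): foot of the pin that already holds roll_c; 92 mm from the carrier's centre along its -y
- roll_a: loose white label roll with a brown card core, lying flat: 52 mm outside diameter, 32 mm tall, 0.07 kg; origin at the centre of its underside, z along its axis. Of roll_a and roll_b, one has a 25.4 mm bore and slides down over the 21 mm pin; the other has a 17 mm bore and stops with its underside about 41 mm above the base
- roll_b: the other loose white label roll: same outside size, weight and frame as roll_a
- roll_c: white label roll of the same outside size and 25.4 mm bore that already sits on the loaded pin; origin at the centre of its underside. It stays there
- bin: open red reject bin, fixed to the bench: 150 x 150 mm outside (158 mm over the rim), 36 mm tall, walls 3 mm, floor 3 mm thick; origin at the centre of its underside, x and y along its sides
- tape_gun: bystander: grey tape dispenser gun lying on its side, about 184 x 168 x 62 mm
- marker_cup: bystander: black pen cup, 76 mm diameter, 97 mm tall
- glue_stick: bystander: white glue stick with a red cap, standing, 29 mm diameter, 96 mm tall
- tape_measure: bystander: black tape measure, 66 x 78 x 37 mm
- sticky_pad: bystander: yellow pad of sticky notes, 50 x 50 x 18 mm

How it is judged:
On the way:
1. with the carrier still standing on the bench, the matching roll is fully down on the empty pin and let go, and the narrow-cored roll is in the red bin and let go (horizontal distance between roll_a and empty_pin below 0.005 m and z of roll_a in the frame of empty_pin below 0.004 m and contact force between each of roll_a, roll_b and the fingers below 0.1 N and horizontal distance between roll_b and bin below 0.075 m and height (world z) of roll_b below 0.034 m and height (world z) of carrier below 0.005 m), for 0.2 s.
At the end, for the whole second after the job is handed in: the carrier is held by the middle of its grip (within 35 mm), over 10 cm above the bench, level within 0.10 rad and still (20 mm/s, 0.15 rad/s); the matching roll and roll_c are fully down on their pins (within 6 mm), untouched; the narrow-cored roll is in the red bin (height (world z) of carrier above 0.1 m and angle between carrier's own z axis and vertical below 0.1 rad and linear speed of carrier below 0.02 m/s and angular speed of carrier below 0.15 rad/s and contact force between carrier and the fingers above 2 N and distance between the grasp point and grip below 0.035 m and contact force between each of roll_a, roll_c and the fingers below 0.1 N and distance between roll_a and empty_pin below 0.006 m and distance between roll_c and loaded_pin below 0.006 m and horizontal distance between roll_b and bin below 0.075 m and height (world z) of roll_b below 0.034 m); the arm keeps its last pose, push and grip.
It fails at once if the carrier is tipped by more than 0.2 rad (about 11 degrees) (angle between carrier's own z axis and vertical above 0.2 rad).
It fails at once if the narrow-cored roll is forced onto the carrier with more than 40 N (contact force between roll_b and carrier above 40 N).
It fails at once if a bystander is pushed more than 30 mm from its place (distance of any of tape_gun, marker_cup, glue_stick, tape_measure, sticky_pad from where it was at the start of the episode above 0.03 m).
It also fails if it takes over 69 s, if anything falls off the work surface, if the arm or the gripper's body presses on something with over 40 N, if the wrist force passes 120 N, or if a joint passes its speed limit or range.

ROBOT

A 6-joint arm with a two-finger parallel gripper is mounted at the origin on a cart in front of the work surface, level with it; the furniture and walls round the work are solid. World frame = base frame: x ahead of the robot, y to its left, z up, the work surface at z = 0. Lengths are in m, angles in rad, forces in N, time in s.
With the tool pointing down it reaches from about 0.3 to 0.775 m from the base axis. Payload 14.6 kg.
Tool frame: the origin (TCP) lies between the finger pads; the fingertips stand ctrl.tip_extent ahead of it and the grasp point (between the pads) lies 3 mm ahead of it (ctrl.tip_extent is the distance from the TCP to the fingertips, in m); z points along the fingers, y is the line along which they close (so a half turn about z gives the same grasp; the last joint's range is limited). The gripper opens to 94 mm and grips with 3 to 60 N. Pads are 16 mm wide; open, the fingers measure 119 mm over their backs; the gripper's body (75 mm by 177 mm) begins 78 mm behind the grasp point.
Start: joints at [1.038, 0.3, 1.521, -0, 1.321, -0.067], TCP at [0.247, 0.491, 0.227] pointing down, gripper open.
Joint ranges: [-3.03, 3.03], [-0.79, 2.21], [0.23, 2.52], [-1.04, 4.18], [0, 3.07], [-2.55, 2.55]. Speed limits (rad/s): [2.22, 2.22, 2.57, 3.14, 3.14, 3.14].

INTERFACE

Orientations are given as [roll, pitch, yaw] about the fixed x, y, z axes, in that order (R = Rz(yaw) Ry(pitch) Rx(roll)).
In Python, from station import ctrl gives the robot as it stands.
- The arm moves only by the tool drive_effector, called after ">>>" by a JSON object that holds its "fn" and its "kwargs". Schema: {"type":"object","properties":{"increments":{"type":"array","items":{"type":"array","items":{"type":"number"},"minItems":6,"maxItems":6},"minItems":1,"maxItems":10},"jaw":{"type":"number"},"squeeze":{"type":"number"},"only":{"type":"string"},"quiet":{"type":"boolean"},"lines":{"type":"string"}},"required":["increments"],"additionalProperties":false}. increments is a list of rows, 1 to 10 of them, each of 6 numbers: dx, dy, dz in a scale on which 1.0 is 0.8 m, then a rotation vector rx, ry, rz in fractions of the full range, 1 being pi rad; each row shifts and turns the commanded pose from where the row before left it, along the tool's axes as they then stand; what a row does not reach is not made up. A row lasts 1/10 s, in which the tool goes at most 0.05 m and 0.15 rad, less where a joint would pass 70% of its speed; a pose out of reach is approached as far as the arm can. jaw is the finger opening in m, set as the call begins (left out keeps the last). The fingers move at their own pace and stop on an object; squeeze is the grip in N (left out, the last holds). Time passes only in rows, so rows that do not move let the fingers close. The tool returns the time, the measured TCP pose, the force, the opening and the grip force at its end. only (a regular expression) keeps the lines of the reply that match it, lines (a string "A,B") keeps lines A to B, and quiet returns only ok. Input that does not fit is refused with a message, and nothing moves.
- ctrl.get_obs(): the state, without advancing time (a new reading comes with each control period).
- ctrl.camera(name): name is "side" or "top"; returns a dict with "pixels" (420x560x3 uint8, blue, green, red), "fx", "fy", "cx", "cy" (pixels), "extrinsics" (4x4, takes a point from camera to world coordinates). Camera axes: x right, y up, looking along -z (the intrinsics and any distortion apply to the point x, -y, -z); pixel columns grow to the right and rows downward; lengths in m; the calibration is good to about 2 mm. A picture is of the moment at which its call begins. There is no depth.
- ctrl.hand_in(): hands the job in; it is judged then, once.
The state is a dict: "time_s": time; "qpos": joint angles; "joint_vel": joint speeds; "tau": joint torques, N m; "ee_pos": TCP position; "eef_rot": TCP orientation; "force": force on the tool from outside, world axes, zero at the start; "moment": the same for the moment, N m; "grip_width": finger opening in m; "grip_force": force on a finger pad.
Only numpy, scipy, OpenCV 4.12 (cv2) and the standard library are available. Lean on these libraries where they do the work, as an engineer would, in place of code of your own. Each camera call takes 0.05 s, during which the arm holds its last target. There are 200 camera calls.

## Working session

There is one attempt and no reset: what is moved stays moved. The work goes in short steps, Python scripts to look and compute and a tool call to move; the robot and the scene stay as the last step left them, time stands still between calls to the robot, and variables do not carry over. Pictures are saved under pics/ and viewed, at most 10 in all, crops included, and the job is handed in when it is done.

```bash
ls; mkdir -p pics; python3 - <<'E'
from station import ctrl
import cv2,numpy as np
o=ctrl.get_obs();print({k:np.round(v,3).tolist() for k,v in o.items()}, ctrl.tip_extent)
for n in("top","side"):
    c=ctrl.camera(n);cv2.imwrite(f"pics/{n}0.png",c["pixels"]);print(n,{k:np.round(v,4).tolist() for k,v in c.items() if k!="pixels"})
E
```

```text
pics
station.py
{'time_s': 0.0, 'qpos': [1.038, 0.3, 1.522, -0.0, 1.321, -0.067], 'joint_vel': [-0.002, -0.002, 0.001, -0.0, 0.0, -0.001], 'tau': [-0.001, -53.181, -35.273, 0.071, 0.024, -0.0], 'ee_pos': [0.247, 0.491, 0.227], 'eef_rot': [-3.14, -0.0, 2.676], 'force': [-0.205, 0.664, 1.035], 'moment': [-0.046, 0.063, -0.033], 'grip_force': 0.0, 'grip_width': 0.094} 0.022
top {'fx': 388.1329, 'fy': 388.1329, 'cx': 278.9082, 'cy': 207.5402, 'extrinsics': [[-0.0125, 0.9875, -0.1571, 0.3265], [-0.9999, -0.012, 0.0043, 0.1034], [0.0024, 0.1571, 0.9876, 1.5676], [0.0, 0.0, 0.0, 1.0]]}
side {'fx': 431.9737, 'fy': 431.9737, 'cx': 282.8557, 'cy': 211.0353, 'extrinsics': [[0.8579, 0.2821, -0.4295, -0.0407], [-0.5139, 0.4633, -0.722, -0.9338], [-0.0046, 0.8401, 0.5424, 0.8733], [0.0, 0.0, 0.0, 1.0]]}
```

View pics/top0.png

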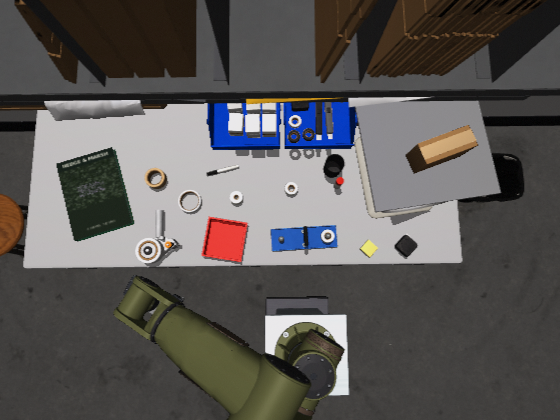

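View pics/side0.png

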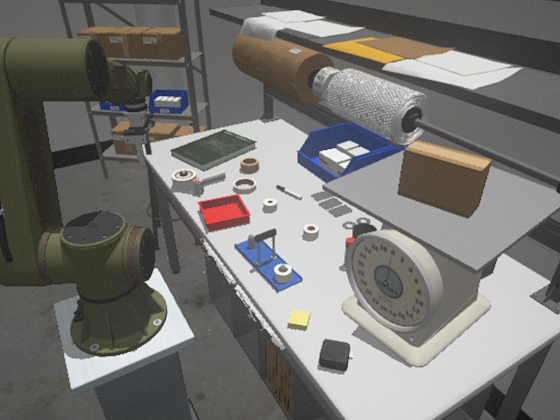

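The top view shows rolls at about (236,197) and (291,188), the carrier at (305,238) with its empty pin at (282,240) and its loaded pin at (328,237), and the bin at (225,240). In the side view the rolls are at (270,205) and (311,231). I'll enlarge these areas.

```bash
python3 - <<'E'
from station import ctrl
import cv2,numpy as np
t=cv2.imread("pics/top0.png");s=cv2.imread("pics/side0.png")
R=lambda im,x,y,w,h,W,H:cv2.resize(im[y:y+h,x:x+w],(W,H),interpolation=cv2.INTER_CUBIC)
a=R(t,195,170,160,100,800,500)
cv2.imwrite("pics/ztop.png",a)
cv2.imwrite("pics/zside.png",R(s,190,190,130,104,750,600))
b=[R(t,x-15,y-15,30,30,390,390) for x,y in((236,197),(291,188))]
c=[R(s,x-15,y-12,30,24,390,208*390//390) for x,y in((270,205),(311,231))]
cv2.imwrite("pics/zroll.png",np.vstack([np.hstack(b),np.hstack(c)]))
E
```

```text
(no output)
```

View pics/ztop.png

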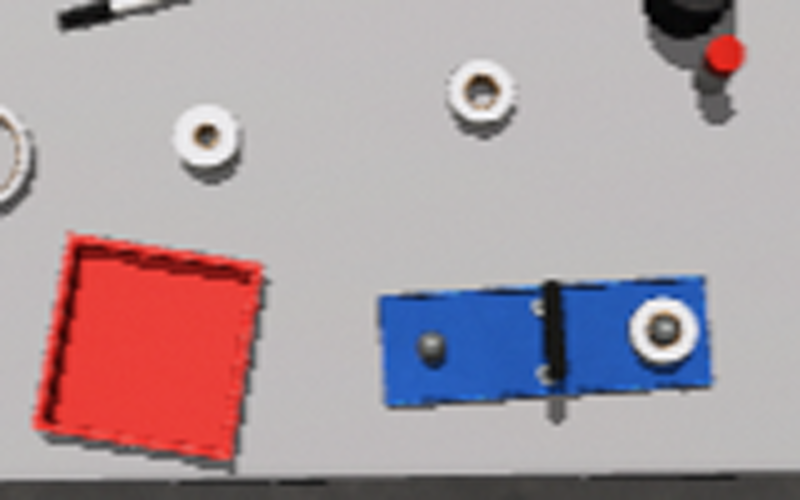

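View pics/zside.png

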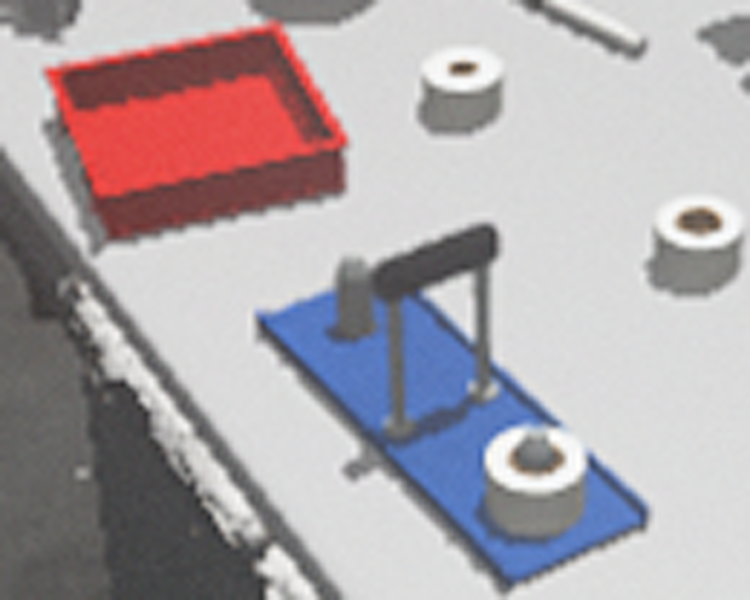

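View pics/zroll.png

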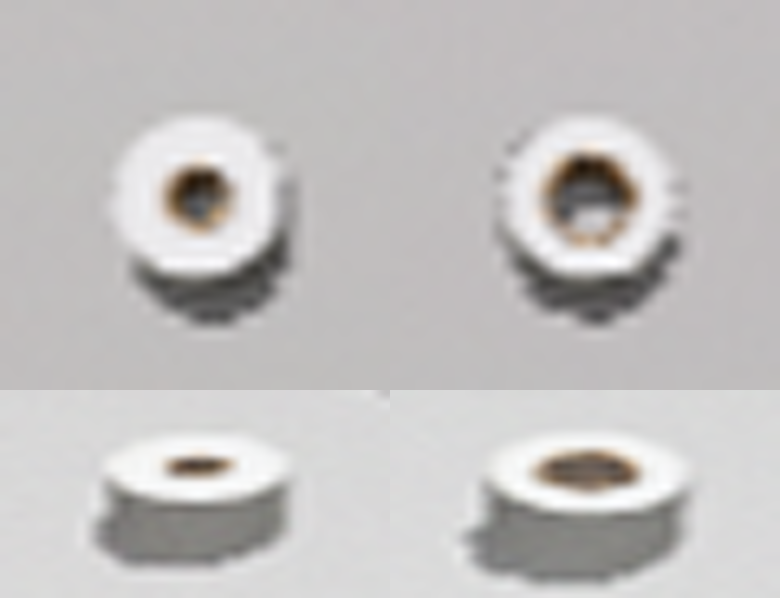

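The left roll (top pixel 236,197) has the narrow bore, so it is roll_b. The right roll (291,188) has the wide bore, so it is roll_a. Next I'll triangulate the rolls and fit the carrier and bin.

```bash
cat > h.py <<'E'
from station import ctrl
import cv2,numpy as np
from scipy.optimize import least_squares
def cams():return {n:ctrl.camera(n) for n in("top","side")}
def proj(c,P):
    E=np.array(c["extrinsics"]);q=(np.atleast_2d(P)-E[:3,3])@E[:3,:3]
    return np.c_[c["cx"]+c["fx"]*q[:,0]/-q[:,2], c["cy"]-c["fy"]*q[:,1]/-q[:,2]]
def tri(C,uv):
    r=least_squares(lambda p:np.r_[[proj(C[n],p)[0]-uv[n] for n in uv]].ravel(),[.45,0,.03]);return r.x,np.abs(r.fun).max()
def disc(im,u,v,w=11,th=222):
    u,v=int(u),int(v);g=cv2.resize(im[v-w:v+w+1,u-w:u+w+1].min(2),None,fx=8,fy=8,interpolation=cv2.INTER_CUBIC)
    k,_=cv2.findContours((g>th).astype(np.uint8),0,1);k=max(k,key=cv2.contourArea);e=cv2.fitEllipse(cv2.convexHull(k))
    return (np.array(e[0])+.5)/8-.5+[u-w,v-w],np.array(e[1])/8
E
python3 - <<'E'
from h import *
C=cams()
for n,t,s in(("b",(236,196),(270,202)),("a",(291,187),(311,228)),("c",(327,236),(283,269))):
    (p,e),(q,f)=disc(C["top"]["pixels"],*t),disc(C["side"]["pixels"],*s)
    print(n,p.round(1),e.round(1),q.round(1),f.round(1),*[np.round(v,4) for v in tri(C,dict(top=p,side=q))])
T=lambda L:(np.array(L)+.5)/5-.5+[195,170]
S=lambda L:(np.array(L)+.5)/(750/130)-.5+[190,190]
M=np.array
mt=M([[44,132,14],[44,-132,14],[-44,-132,14],[-44,132,14],[0,0,119]])/1e3;pt=T([(380,297),(704,278),(712,385),(388,406),(555,330)])
ms=M([[-44,-132,14],[44,-132,14],[-44,132,14],[0,92,58],[0,0,119]])/1e3;ps=S([(512,583),(645,512),(262,315),(352,260),(437,257)])
def W(m,x):
    c,s=np.cos(x[3]),np.sin(x[3]);return m@M([[c,-s,0],[s,c,0],[0,0,1]]).T+x[:3]
r=least_squares(lambda x:np.r_[proj(C["top"],W(mt,x))-pt,proj(C["side"],W(ms,x))-ps].ravel(),[.35,0,0,0])
print("carrier",r.x.round(4),r.fun.round(1));print("empty,loaded,grip",W(M([[0,92,8],[0,-92,8],[0,0,108]])/1e3,r.x).round(4))
mb=M([[79,79,36],[79,-79,36],[-79,-79,36],[-79,79,36]])/1e3;pb=T([(68,234),(264,263),(232,462),(35,430)]);sb=S([(280,22),(345,145),(95,197),(48,70)])
r=least_squares(lambda x:np.r_[proj(C["top"],W(mb,x))-pb,proj(C["side"],W(mb[[0,1,2,3]],x))-sb].ravel(),[.35,.2,0,0]);print("bin",r.x.round(4),r.fun.round(1))
# pin tip and grip triangulated freely
print("tip",tri(C,dict(top=T([(432,341)])[0],side=S([(352,261)])[0])),"griptop",tri(C,dict(top=T([(555,330)])[0],side=S([(437,257)])[0])))
E
```

```text
b [235.6 196.6] [11.6 12.1] [269.6 201.1] [ 7.5 14.2] [0.6181 0.2701 0.0319] 0.1111
a [290.8 187.6] [11.6 11.8] [310.8 227.7] [ 9.2 15.4] [0.6523 0.0474 0.0323] 0.1508
c [327.3 235.5] [11.7 12.3] [282.6 268.9] [11.2 17.4] [ 0.4569 -0.093   0.0393] 0.2696
carrier [ 0.4515 -0.0022 -0.0051  0.0488] [-0.1 -0.4  0.3 -0.6  0.5 -0.2 -0.5 -0.3  0.1 -0.4 -1.  -0.1  0.8  0.7
 -1.3  0.1  0.1  0.4 -0.1 -0.6]
empty,loaded,grip [[ 0.447   0.0897  0.0029]
 [ 0.456  -0.0941  0.0029]
 [ 0.4515 -0.0022  0.1029]]
bin [ 0.4482  0.3128 -0.0011 -0.1722] [ 0.4 -0.4  0.3  0.1 -0.2 -0.1 -0.5 -0.1 -0.3  0.2  0.9 -0.   0.1  0.3
 -1.1 -0.2]
tip (array([0.44734656, 0.09032607, 0.05321446]), np.float64(0.10852804337832822)) griptop (array([ 0.45113135, -0.00223428,  0.11164605]), np.float64(0.24440166599200097))
```

All heights come out within a few mm of what they should be: roll tops at 32 mm, roll_c's top at 39 mm (should be 40), and the pin tip and grip a few mm low. I start by rotating the tool to the bin-aligned yaw (1.40), then move over roll_b.

Careful with the scale: shifts go in shares of 0.8 m and turns go in shares of pi rad. That gives: 0.128 rad / 3.1416 = 0.0407.

```bash
cat > d.py <<'E'
import sys,numpy as np
from station import ctrl
from scipy.spatial.transform import Rotation as Ro
o=ctrl.get_obs();R=Ro.from_euler("xyz",o["eef_rot"])
t=np.array([float(v) for v in sys.argv[1:4]]);yaw=float(sys.argv[4])
print("now",np.round(o["ee_pos"],4),np.round(o["eef_rot"],4),"q6",round(o["qpos"][5],2))
print("tool d",R.inv().apply(t-o["ee_pos"]).round(4),"rot",(R.inv()*Ro.from_euler("xyz",[np.pi,0,yaw])).as_rotvec().round(4))
E
```

>>> {"fn": "drive_effector", "kwargs": {"increments": [[0,0,0,0,0,0.0407],[0,0,0,0,0,0.0407],[0,0,0,0,0,0.0407],[0,0,0,0,0,0.0407],[0,0,0,0,0,0.0407],[0,0,0,0,0,0.0407],[0,0,0,0,0,0.0407],[0,0,0,0,0,0.0407],[0,0,0,0,0,0.0407],[0,0,0,0,0,0.0395]], "jaw": 0.094}}

```text
time_s: 1.2
ee_pos: [0.247, 0.4913, 0.2273]
eef_rot: [-3.141, 0.0, 1.395]
force: [-0.0, -0.4, -0.0]
grip_width: 0.0937
grip_force: 0.0
```

```bash
python3 d.py 0.6181 0.2701 0.12 1.4
```

```text
now [0.247  0.4913 0.2273] [-3.1415e+00  4.0000e-04  1.3946e+00] q6 1.21
tool d [-0.1527  0.4042  0.1073] rot [-0.0001  0.0004 -0.0054]
```

To row units: 0.041 m / 0.8 = 0.0513, 0.04 m / 0.8 = 0.05.

>>> {"fn": "drive_effector", "kwargs": {"increments": [[-0.02,0.05,0.0125,0,0,0],[-0.02,0.05,0.0125,0,0,0],[-0.0188,0.0513,0.0138,0,0,0],[-0.0188,0.0513,0.0138,0,0,0],[-0.0188,0.0513,0.0138,0,0,0],[-0.0188,0.0513,0.0138,0,0,0],[-0.0188,0.05,0.0138,0,0,0],[-0.0188,0.05,0.0138,0,0,0],[-0.0188,0.05,0.0138,0,0,0],[-0.0188,0.05,0.0125,0,0,0]]}}

```text
time_s: 2.2
ee_pos: [0.6205, 0.2717, 0.1196]
eef_rot: [-3.141, 0.0, 1.4]
force: [0.1, 0.6, -0.1]
grip_width: 0.0943
grip_force: 0.0
```

>>> {"fn": "drive_effector", "kwargs": {"increments": [[0,0,0,0,0,0]]}}

```text
time_s: 2.3
ee_pos: [0.6218, 0.2692, 0.1178]
eef_rot: [-3.14, 0.002, 1.396]
force: [-0.3, 0.2, -0.5]
grip_width: 0.0938
grip_force: 0.0
```

```bash
python3 d.py 0.6181 0.2701 0.027 1.4
```

```text
now [0.6218 0.2692 0.1178] [-3.1396e+00  1.8000e-03  1.3956e+00] q6 0.53
tool d [ 0.0004 -0.0036  0.0908] rot [-0.002   0.0018 -0.0044]
```

To row units: 0.03 m / 0.8 = 0.0375, 0.02 m / 0.8 = 0.025.

>>> {"fn": "drive_effector", "kwargs": {"increments": [[0,0,0.0375,0,0,0],[0,0,0.0375,0,0,0],[0,0,0.025,0,0,0],[0,0,0.0125,0,0,0],[0,0,0,0,0,0],[0,0,0,0,0,0]]}}

```text
time_s: 2.9
ee_pos: [0.6196, 0.2732, 0.0316]
eef_rot: [3.14, -0.001, 1.4]
force: [-0.2, -0.4, 0.6]
grip_width: 0.0941
grip_force: 0.0
```

```bash
python3 d.py 0.6181 0.2701 0.027 1.4
```

```text
now [0.6196 0.2732 0.0316] [ 3.1404e+00 -7.0000e-04  1.4001e+00] q6 0.53
tool d [-0.0034 -0.001   0.0046] rot [ 0.0011 -0.0007  0.0001]
```

To row units: 0.003 m / 0.8 = 0.0038, -0.001 m / 0.8 = -0.0013.

>>> {"fn": "drive_effector", "kwargs": {"increments": [[-0.0013,0,0.0038,0,0,0],[0,0,0,0,0,0],[0,0,0,0,0,0],[0,0,0,0,0,0],[0,0,0,0,0,0],[0,0,0,0,0,0],[0,0,0,0,0,0],[0,0,0,0,0,0]], "jaw": 0.04, "squeeze": 15}}

```text
time_s: 3.7
ee_pos: [0.6191, 0.2719, 0.0276]
eef_rot: [-3.142, -0.0, 1.4]
force: [-0.0, -0.3, 2.2]
grip_width: 0.0525
grip_force: 15.0
```

>>> {"fn": "drive_effector", "kwargs": {"increments": [[0,0,-0.025,0,0,0],[0,0,-0.0375,0,0,0],[0,0,-0.0375,0,0,0],[0,0,0,0,0,0],[0,0,0,0,0,0]]}}

```text
time_s: 4.2
ee_pos: [0.6191, 0.2719, 0.1075]
eef_rot: [3.141, -0.0, 1.4]
force: [0.2, -0.3, -1.7]
grip_width: 0.0525
grip_force: 15.0
```

```bash
python3 d.py 0.4482 0.3128 0.11 1.4
```

```text
now [0.6191 0.2719 0.1075] [ 3.1411e+00 -3.0000e-04  1.3998e+00] q6 0.53
tool d [ 0.0112 -0.1754 -0.0026] rot [ 0.0005 -0.0003 -0.0002]
```

To row units: -0.035 m / 0.8 = -0.0438, -0.03 m / 0.8 = -0.0375.

>>> {"fn": "drive_effector", "kwargs": {"increments": [[0.0025,-0.0375,0,0,0,0],[0.0025,-0.0438,0,0,0,0],[0.0025,-0.0438,0,0,0,0],[0.0025,-0.0438,0,0,0,0],[0.0025,-0.0375,0,0,0,0],[0.0013,-0.0125,0,0,0,0],[0,0,0.025,0,0,0],[0,0,0.025,0,0,0],[0,0,0.025,0,0,0],[0,0,0.015,0,0,0]]}}

```text
time_s: 5.2
ee_pos: [0.4481, 0.3119, 0.0331]
eef_rot: [-3.14, 0.002, 1.4]
force: [0.3, -0.1, -1.3]
grip_width: 0.0526
grip_force: 15.0
```

>>> {"fn": "drive_effector", "kwargs": {"increments": [[0,0,0,0,0,0],[0,0,0,0,0,0],[0,0,0,0,0,0]]}}

```text
time_s: 5.5
ee_pos: [0.449, 0.3127, 0.0363]
eef_rot: [3.141, -0.001, 1.4]
force: [0.5, 0.2, -0.8]
grip_width: 0.0524
grip_force: 15.0
```

```bash
python3 d.py 0.4482 0.3128 0.033 1.4
```

```text
now [0.449  0.3127 0.0363] [ 3.1406e+00 -8.0000e-04  1.3997e+00] q6 0.71
tool d [-0.     -0.0008  0.0033] rot [ 0.001  -0.0008 -0.0003]
```

To row units: -0.03 m / 0.8 = -0.0375, -0.02 m / 0.8 = -0.025, -0.11 rad / 3.1416 = -0.035.

>>> {"fn": "drive_effector", "kwargs": {"increments": [[0,0,0,0,0,0],[0,0,0,0,0,0],[0,0,0,0,0,0],[0,0,0,0,0,0],[0,0,-0.025,0,0,0],[0,0,-0.0375,0,0,0],[0,0,-0.0375,0,0,0],[0,0,-0.0125,0,0,-0.035],[0,0,0,0,0,-0.035],[0,0,0,0,0,0]], "jaw": 0.075, "squeeze": 15}}

```text
time_s: 6.5
ee_pos: [0.4486, 0.3126, 0.1258]
eef_rot: [3.141, -0.0, 1.622]
force: [-0.3, 0.9, -0.0]
grip_width: 0.075
grip_force: 0.0
```

```bash
python3 d.py 0.6523 0.0474 0.12 1.62
```

```text
now [0.4486 0.3126 0.1258] [ 3.1410e+00 -3.0000e-04  1.6216e+00] q6 0.49
tool d [-0.2752  0.19    0.0059] rot [ 0.0006 -0.0003  0.0016]
```

To row units: -0.035 m / 0.8 = -0.0438, -0.03 m / 0.8 = -0.0375.

>>> {"fn": "drive_effector", "kwargs": {"increments": [[-0.0438,0.03,0,0,0,0],[-0.0438,0.03,0,0,0,0],[-0.0438,0.03,0,0,0,0],[-0.0438,0.03,0,0,0,0],[-0.0438,0.03,0,0,0,0],[-0.0438,0.03,0,0,0,0],[-0.0438,0.03,0,0,0,0],[-0.0375,0.0275,0,0,0,0],[0,0,0.0375,0,0,0],[0,0,0.025,0,0,0]], "jaw": 0.094}}

```text
time_s: 7.5
ee_pos: [0.6515, 0.0459, 0.0732]
eef_rot: [-3.14, -0.0, 1.614]
force: [0.2, 1.6, -0.4]
grip_width: 0.0941
grip_force: 0.0
```

>>> {"fn": "drive_effector", "kwargs": {"increments": [[0,0,0,0,0,0],[0,0,0,0,0,0]]}}

```text
time_s: 7.7
ee_pos: [0.6518, 0.0472, 0.0757]
eef_rot: [-3.141, 0.0, 1.618]
force: [-0.7, 0.9, 1.3]
grip_width: 0.0939
grip_force: 0.0
```

```bash
python3 d.py 0.6523 0.0474 0.031 1.62
python3 - <<'E'
from h import *
C=cams();t=C["top"]["pixels"];s=C["side"]["pixels"]
R=lambda im,x,y,w,h,W,H:cv2.resize(im[y:y+h,x:x+w],(W,H),interpolation=cv2.INTER_CUBIC)
cv2.imwrite("pics/m1.png",np.hstack([R(t,195,150,160,120,400,300),R(s,180,160,160,120,400,300)]))
E
```

```text
now [0.6518 0.0472 0.0757] [-3.1412  0.      1.6181] q6 -0.03
tool d [0.0001 0.0005 0.0447] rot [-0.0004  0.     -0.0019]
```

View pics/m1.png

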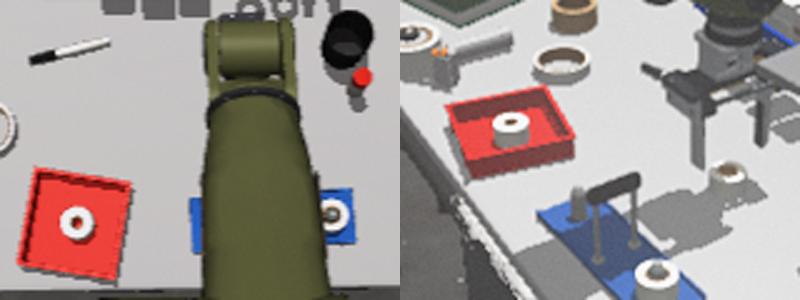

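Roll_b lies flat in the middle of the bin (left view 77,222; right view 510,128). The open gripper stands over roll_a (right view 728,175). I'll go down and grasp it.

>>> {"fn": "drive_effector", "kwargs": {"increments": [[0,0,0.0313,0,0,0],[0,0,0.0238,0,0,0],[0,0,0,0,0,0],[0,0,0,0,0,0]]}}

```text
time_s: 8.2
ee_pos: [0.6523, 0.0473, 0.0328]
eef_rot: [3.14, 0.0, 1.62]
force: [-0.9, -1.2, 0.6]
grip_width: 0.0937
grip_force: 0.0
```

>>> {"fn": "drive_effector", "kwargs": {"increments": [[0,0,0,0,0,0],[0,0,0,0,0,0],[0,0,0,0,0,0],[0,0,0,0,0,0],[0,0,0,0,0,0],[0,0,0,0,0,0],[0,0,0,0,0,0],[0,0,0,0,0,0]], "jaw": 0.04, "squeeze": 15}}

```text
time_s: 9.0
ee_pos: [0.6518, 0.0471, 0.0315]
eef_rot: [3.142, 0.0, 1.62]
force: [-1.3, -0.6, 1.5]
grip_width: 0.0523
grip_force: 15.0
```

>>> {"fn": "drive_effector", "kwargs": {"increments": [[0,0,-0.025,0,0,0],[0,0,-0.05,0,0,0],[0,0,-0.05,0,0,0],[0,0,-0.0375,0,0,0],[0,0,0,0,0,0],[0,0,0,0,0,0]]}}

```text
time_s: 9.6
ee_pos: [0.6517, 0.0471, 0.1613]
eef_rot: [3.141, -0.0, 1.62]
force: [0.2, 0.8, -1.7]
grip_width: 0.0523
grip_force: 15.0
```

```bash
python3 d.py 0.4472 0.0900 0.15 1.62
```

```text
now [0.6517 0.0471 0.1613] [ 3.1413 -0.      1.6198] q6 -0.03
tool d [ 0.0528 -0.2022  0.0113] rot [ 0.0003 -0.     -0.0002]
```

To row units: -0.035 m / 0.8 = -0.0438, -0.032 m / 0.8 = -0.04.

>>> {"fn": "drive_effector", "kwargs": {"increments": [[0.01,-0.0375,0,0,0,0],[0.0113,-0.0438,0,0,0,0],[0.0113,-0.0438,0,0,0,0],[0.0113,-0.0438,0,0,0,0],[0.0113,-0.0438,0,0,0,0],[0.0113,-0.04,0,0,0,0],[0,0,0.0375,0,0,0],[0,0,0.0313,0,0,0],[0,0,0,0,0,0],[0,0,0,0,0,0]]}}

```text
time_s: 10.6
ee_pos: [0.4471, 0.0901, 0.1061]
eef_rot: [-3.14, 0.0, 1.62]
force: [-0.5, 0.8, -0.2]
grip_width: 0.0525
grip_force: 15.0
```

>>> {"fn": "drive_effector", "kwargs": {"increments": [[0,0,0,0,0,0],[0,0,0,0,0,0]]}}

```text
time_s: 10.8
ee_pos: [0.4479, 0.0902, 0.1072]
eef_rot: [3.14, -0.0, 1.62]
force: [0.7, 0.0, -0.7]
grip_width: 0.0518
grip_force: 15.0
```

```bash
python3 d.py 0.4472 0.0900 0.15 1.62
python3 - <<'E'
from h import *
C=cams();s=C["side"]["pixels"]
cv2.imwrite("pics/m2.png",cv2.resize(s[150:270,190:350],(800,600),interpolation=cv2.INTER_CUBIC))
E
```

```text
now [0.4479 0.0902 0.1072] [ 3.1404e+00 -1.0000e-04  1.6197e+00] q6 0.07
tool d [-0.0001 -0.0006 -0.0428] rot [ 0.0012 -0.0001 -0.0003]
```

View pics/m2.png

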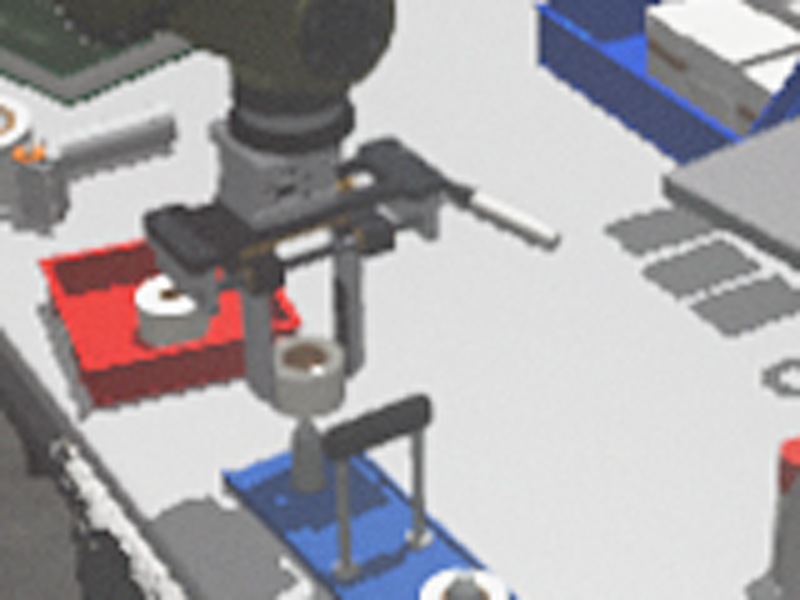

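The roll (308,375) hangs right above the pin (306,455). I'll lower it in stages and watch the force.

To row units: 0.01 m / 0.8 = 0.0125, 0.008 m / 0.8 = 0.01.

>>> {"fn": "drive_effector", "kwargs": {"increments": [[0,0,0.0125,0,0,0],[0,0,0.0125,0,0,0],[0,0,0.0125,0,0,0],[0,0,0.0125,0,0,0],[0,0,0.01,0,0,0],[0,0,0,0,0,0]]}}

```text
time_s: 11.5
ee_pos: [0.4468, 0.0901, 0.0572]
eef_rot: [-3.139, 0.0, 1.62]
force: [0.5, -0.2, -0.1]
grip_width: 0.0522
grip_force: 15.0
```

>>> {"fn": "drive_effector", "kwargs": {"increments": [[0,0,0,0,0,0]]}}

```text
time_s: 11.6
ee_pos: [0.4474, 0.0902, 0.0584]
eef_rot: [-3.141, 0.0, 1.62]
force: [0.4, 0.2, -0.9]
grip_width: 0.0523
grip_force: 15.0
```

No force, so the core is over the cylindrical part of the pin.

To row units: 0.006 m / 0.8 = 0.0075, 0.004 m / 0.8 = 0.005.

>>> {"fn": "drive_effector", "kwargs": {"increments": [[0,0,0.0075,0,0,0],[0,0,0.0075,0,0,0],[0,0,0.005,0,0,0],[0,0,0.0013,0,0,0],[0,0,0,0,0,0],[0,0,0,0,0,0]]}}

```text
time_s: 12.2
ee_pos: [0.4475, 0.0902, 0.0416]
eef_rot: [3.141, -0.0, 1.62]
force: [0.6, 0.2, 0.3]
grip_width: 0.0527
grip_force: 15.0
```

>>> {"fn": "drive_effector", "kwargs": {"increments": [[0,0,0,0,0,0]]}}

```text
time_s: 12.3
ee_pos: [0.4475, 0.0902, 0.0416]
eef_rot: [3.141, -0.0, 1.62]
force: [-0.4, -0.7, -0.1]
grip_width: 0.0524
grip_force: 15.0
```

To row units: -0.04 m / 0.8 = -0.05, -0.03 m / 0.8 = -0.0375.

>>> {"fn": "drive_effector", "kwargs": {"increments": [[0,0,0,0,0,0],[0,0,0,0,0,0],[0,0,0,0,0,0],[0,0,0,0,0,0],[0,0,0,0,0,0],[0,0,-0.025,0,0,0],[0,0,-0.0375,0,0,0],[0,0,-0.05,0,0,0],[0,0,-0.05,0,0,0],[0,0,-0.0375,0,0,0]], "jaw": 0.068, "squeeze": 15}}

```text
time_s: 13.3
ee_pos: [0.4476, 0.0902, 0.2039]
eef_rot: [3.14, -0.0, 1.62]
force: [0.9, 0.8, -1.0]
grip_width: 0.0679
grip_force: 0.0
```

>>> {"fn": "drive_effector", "kwargs": {"increments": [[0,0,0,0,0,0.0452],[0,0,0,0,0,0.0452],[0,0,0,0,0,0.0452],[0,0,0,0,0,0.0455],[0,0,0,0,0,0.0455],[0,0,0,0,0,0.0455],[0,0,0,0,0,0.0455],[0,0,0,0,0,0.0455],[0,0,0,0,0,0.0455],[0,0,0,0,0,0.0455]], "jaw": 0.06}}

```text
time_s: 14.3
ee_pos: [0.4473, 0.0902, 0.2014]
eef_rot: [3.142, 0.0, 0.187]
force: [-0.6, -1.2, 0.1]
grip_width: 0.0601
grip_force: 0.0
```

>>> {"fn": "drive_effector", "kwargs": {"increments": [[0,0,0,0,0,0.0455],[0,0,0,0,0,0],[0,0,0,0,0,0]]}}

```text
time_s: 14.6
ee_pos: [0.4474, 0.0902, 0.2014]
eef_rot: [3.142, 0.0, 0.054]
force: [0.3, -0.3, -0.4]
grip_width: 0.0596
grip_force: 0.0
```

```bash
python3 d.py 0.4515 -0.0022 0.16 0.049
python3 - <<'E'
from h import *
C=cams();t=C["top"]["pixels"];s=C["side"]["pixels"]
cv2.imwrite("pics/m3.png",cv2.resize(s[190:294,190:320],(750,600),interpolation=cv2.INTER_CUBIC))
E
```

```text
now [0.4474 0.0902 0.2014] [3.1416e+00 1.0000e-04 5.4200e-02] q6 1.64
tool d [-0.0009  0.0925  0.0414] rot [0.     0.0001 0.0052]
```

View pics/m3.png

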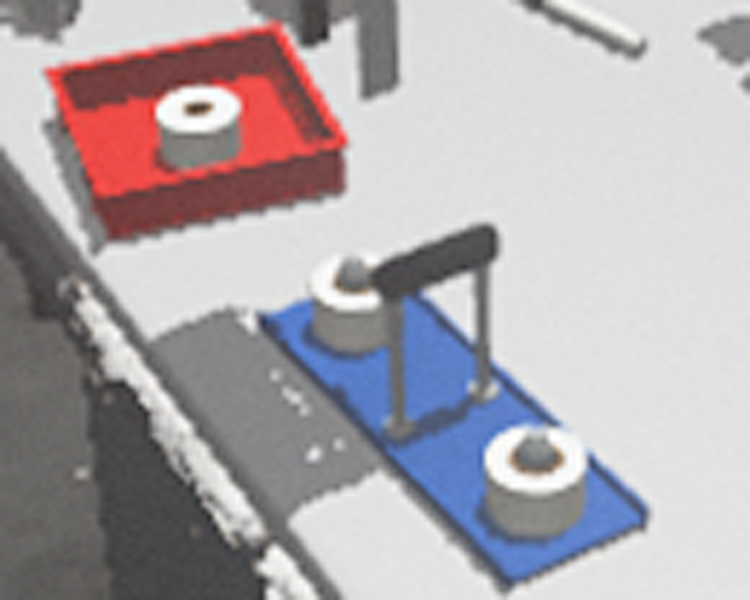

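Roll_a is down on its pin (352,300), with the pin nose standing above it as on roll_c. The carrier has not moved, and its grip centre is still at (437,262). Now I go to the grip.

To row units: 0.035 m / 0.8 = 0.0438, 0.0325 m / 0.8 = 0.0406, 0.005 rad / 3.1416 = 0.0016.

>>> {"fn": "drive_effector", "kwargs": {"increments": [[0,0.0313,0,0,0,0.0016],[0,0.0438,0,0,0,0],[-0.0013,0.0406,0,0,0,0],[0,0,0.0375,0,0,0],[0,0,0.0375,0,0,0],[0,0,0.025,0,0,0],[0,0,0.0125,0,0,0],[0,0,0,0,0,0],[0,0,0,0,0,0]]}}

```text
time_s: 15.6
ee_pos: [0.4511, -0.0022, 0.1123]
eef_rot: [3.141, -0.001, 0.046]
force: [-0.1, 0.1, 1.2]
grip_width: 0.0599
grip_force: 0.0
```

>>> {"fn": "drive_effector", "kwargs": {"increments": [[0,0,0,0,0,0]]}}

```text
time_s: 15.7
ee_pos: [0.4513, -0.0023, 0.1125]
eef_rot: [3.141, -0.002, 0.045]
force: [-0.6, -0.5, -0.3]
grip_width: 0.0599
grip_force: 0.0
```

```bash
python3 d.py 0.4513 -0.0022 0.110 0.049
```

```text
now [ 0.4513 -0.0023  0.1125] [ 3.1414e+00 -1.8000e-03  4.5300e-02] q6 1.44
tool d [ 0.     -0.0001  0.0025] rot [ 0.0002 -0.0018 -0.0037]
```

>>> {"fn": "drive_effector", "kwargs": {"increments": [[0,0,0.0025,0,0,0],[0,0,0,0,0,0],[0,0,0,0,0,0],[0,0,0,0,0,0],[0,0,0,0,0,0],[0,0,0,0,0,0],[0,0,0,0,0,0],[0,0,0,0,0,0]], "jaw": 0.008, "squeeze": 30}}

```text
time_s: 16.5
ee_pos: [0.4507, -0.0021, 0.1095]
eef_rot: [-3.141, -0.0, 0.045]
force: [-0.6, 3.1, 1.3]
grip_width: 0.0159
grip_force: 30.0
```

>>> {"fn": "drive_effector", "kwargs": {"increments": [[0,0,0,0,0,0],[0,0,0,0,0,0],[0,0,0,0,0,0]], "squeeze": 55}}

```text
time_s: 16.8
ee_pos: [0.4507, -0.0021, 0.1095]
eef_rot: [-3.141, -0.0, 0.045]
force: [-0.0, 3.9, 1.1]
grip_width: 0.0157
grip_force: 55.0
```

Gripped at 15.7 mm, against a 16 mm bar. I lift gently.

To row units: -0.02 m / 0.8 = -0.025, -0.015 m / 0.8 = -0.0188.

>>> {"fn": "drive_effector", "kwargs": {"increments": [[0,0,-0.0063,0,0,0],[0,0,-0.0125,0,0,0],[0,0,-0.0188,0,0,0],[0,0,-0.025,0,0,0],[0,0,-0.025,0,0,0],[0,0,-0.025,0,0,0],[0,0,-0.025,0,0,0],[0,0,-0.025,0,0,0],[0,0,-0.0188,0,0,0],[0,0,-0.0125,0,0,0]]}}

```text
time_s: 17.8
ee_pos: [0.4506, -0.0025, 0.2659]
eef_rot: [3.141, -0.001, 0.045]
force: [0.3, -0.4, -6.0]
grip_width: 0.0157
grip_force: 55.0
```

>>> {"fn": "drive_effector", "kwargs": {"increments": [[0,0,-0.0063,0,0,0],[0,0,0,0,0,0],[0,0,0,0,0,0],[0,0,0,0,0,0],[0,0,0,0,0,0],[0,0,0,0,0,0],[0,0,0,0,0,0],[0,0,0,0,0,0]]}}

```text
time_s: 18.6
ee_pos: [0.4507, -0.0023, 0.2694]
eef_rot: [3.142, 0.0, 0.045]
force: [-0.9, 0.3, -6.8]
grip_width: 0.0153
grip_force: 55.0
```

```bash
python3 - <<'E'
from h import *
C=cams();s=C["side"]["pixels"]
cv2.imwrite("pics/m4.png",cv2.resize(s[110:270,180:380],(750,600),interpolation=cv2.INTER_CUBIC))
E
```

```text
(no output)
```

View pics/m4.png

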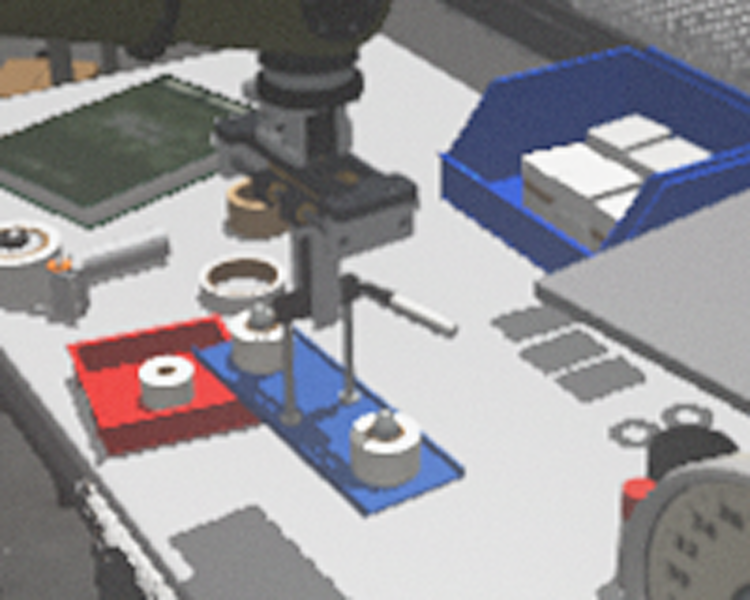

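The carrier hangs in the air with both rolls on their pins (258,340 and 385,450), and roll_b is in the bin. Before handing in, I compare its corners with a level pose.

```bash
python3 - <<'E'
from h import *
c=ctrl.camera("side");y=.049
R=np.array([[np.cos(y),-np.sin(y),0],[np.sin(y),np.cos(y),0],[0,0,1]])
P=np.array([[-44,-132,14],[44,-132,14],[-44,132,14]])/1e3@R.T+[.4507,-.0023,.158]
print((proj(c,P)-[180,110])*3.75, "seen (367,513) (463,470) (195,350)")
E
```

```text
[[361.57162576 507.73147341]
 [461.85538929 466.90688017]
 [187.17274251 346.18857033]] seen (367,513) (463,470) (195,350)
```

The three corners are all offset by about the same 1 to 2 camera pixels, so the carrier is level.

```bash
python3 -c "
from station import ctrl
print(ctrl.hand_in())"
```

```text
the job is handed in; nothing more can be done
None
```

The job is handed in: roll_a is seated on the empty pin, roll_b (the narrow one) is in the red bin, and the carrier is held level and still by its grip about 16 cm above the bench; hand-in gave no pass/fail result.

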